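# Close the tapping jig on a blank

### The arm

A 6-joint arm with a two-finger parallel gripper is mounted at the origin on the work surface. World frame = base frame: x ahead of the robot, y to its left, z up, the work surface at z = 0. Lengths are in m, angles in rad, forces in N, time in s.
With the tool pointing down it reaches from about 0.425 to 0.95 m from the base axis. Payload 3.5 kg.
Tool frame: the origin (TCP) lies on the centre line of the jaws, within the pads' length; the fingertips stand 19 mm ahead of it and the grasp point (between the pads) is the TCP; y points along the fingers, x is the direction in which the jaws open and shut, and the axes are right-handed (so a half turn about y gives the same grasp; the last joint's range is limited). The gripper opens to 85 mm and grips with 20 to 120 N. Pads are 22 mm wide; open, the fingers measure 114 mm over their backs; the gripper's body (76 mm by 85 mm) begins 54 mm behind the grasp point. The pads swing forward as they close: fully open they stand 13 mm farther back than shut.
Start: joints at [-1.365, 0.286, 1.577, -0, 1.279, -0.15], TCP at [0.235, -0.633, 0.25] pointing down, gripper open.
Joint ranges: [-2.77, 2.77], [-0.9, 2.22], [0.21, 2.48], [-1.53, 4.67], [0.24, 2.81], [-2.84, 2.84]. Speed limits (rad/s): [2.79, 2.79, 3.14, 3.14, 3.14, 3.14].

### API

Orientations are given as a rotation vector (axis times angle).
In Python, from workcell import observe, get_image, calibration, sign_off, masks_of, place_of gives the robot as it stands.
- The arm moves only by the tool arm_command, never from a script. Its argument "motion" is a list that holds one entry, the list of rows, each a list of 7 numbers: the shift along the tool's x, y, z in mm, then the turn, a rotation vector about the tool's x, y, z in degrees, then the finger opening in mm, from 0 to 85.4. In form: [[[dx, dy, dz, wx, wy, wz, grip], ...]]. A call has 1 to 5 rows; each row shifts and turns the pose as measured when the row begins, along the tool's axes as they then stand; what a row does not reach is not made up. A row lasts 1/10 s, in which the tool goes at most 50 mm and 8.59 degrees, less where a joint would pass 70% of its speed; a pose out of reach is approached as far as the arm can. A call with a gripper value outside its range is refused whole. The fingers move at their own pace and stop on an object; the grip force is fixed at half the most. Time passes only in rows, so rows that do not move let the fingers close. It gives the time, the measured TCP pose, the force and the opening at its end, in the units of the state.
- observe(): the state, without advancing time (a new reading comes with each control period).
- get_image(name): name is "scene" or "side" or "wrist"; returns (picture, depth): 420x560x3 uint8, blue, green, red; 420x560 float32, m along the optical axis (not along the pixel's ray), 0 where there is no reading.
- calibration(name): a dict with "K" (3x3 intrinsics, pixels), "k1" (the pictures are not rectified: a ray, as slopes to the right and down, at radius r is drawn at 1 + k1 r^2 times it, then the intrinsics apply), "R" (3x3) and "t" (3): a world point X has camera coordinates R X + t; the wrist camera has in their place "hand_eye" (4x4, takes a point from camera to tool coordinates, whose origin is the TCP and whose axes are the tool frame's). Camera axes: x right, y down, z forward; pixel columns grow to the right and rows downward; lengths in m; the calibration is good to about 2 mm. A picture is of the moment at which its call begins: read the wrist's pose just before it. calibration takes no time and is no camera call.
- sign_off(): hands the job in, once; it reports no verdict.
Trained networks look in the newest picture that a camera, given by its name, has taken for a name from the list of things; names that differ only in an ending like _2 or _b are one class to them, and where a whole thing is asked for, a point or a joint stands for the part that bears it (a point fixed in the world has none). Each returns a list of dicts, best first, with "p" (0 to 1); they miss things now and then, are a little off and sometimes report something else, mostly with a low value. They report only what shows in the picture. A call takes as long as a camera call. They do not tell look-alikes from the thing itself.
- masks_of(name, camera): "region" (420x560 bool, what is visible of it).
- place_of(name, camera): "location" ([x, y, z] in m, in world coordinates, good to about 4 mm: a listed point, or the origin of a listed thing).
The state is a dict: "clock": time; "joint_positions": joint angles; "joint_vel": joint speeds; "tau": joint torques, N m; "eef_pos": TCP position; "tool_rot": TCP orientation; "wrist_force": force on the tool from outside, world axes, zero at the start; "ft_torque": the same for the moment, N m; "grip_width": finger opening in m.
Only numpy, scipy, OpenCV 4.12 (cv2) and the standard library are available. Lean on these libraries where they do the work, as an engineer would, in place of code of your own. Each camera call takes 0.05 s, during which the arm holds its last target.

### The job

The brass blank lying in the open tapping jig is not yet home: push it along its channel until it sits against the end stop at the hinge. Then push the hinged leaf over until it lies fully shut on the jig, without slamming it, and push the latch lever upright so that its hook lies over the leaf's nose. Only push with the fingers: do not lift the blank out, leave the other things on the bench where they are, and finish clear of the jig.

Things in the scene. Friction and masses are not known exactly. Their poses are not given: they have to be found in the camera images.
- jig: Tapping jig bolted to the bench, immovable; position and yaw vary. Dark steel base plate 144 x 100 x 16 mm. Origin on the bench surface, on its long centre line; +x from hinge to latch, z up. Base from x = -84 to +60. Two side rails (x -50 to +60, y 26 to 36 each side, tops 30 mm above the bench) form a channel. Bolting ears (17 mm tall with screws) reach y = -70 and +70 at x -34 to +10.
- end_stop (a point): Foot of the end stop's face, at x = -48 in the jig's frame, on the channel floor (the base's top, 16 mm above the bench), middle of the channel. The stop is a bar across the channel, 10 mm tall, its face looking to +x, the latch. Axes as the jig's.
- blank: The brass plate to be tapped, 56 (x) x 48 (y) x 12 mm, 0.24 kg, one 16 mm bore, loose on the channel floor with 2 mm play at each side. Origin at the centre of its underside, x along the jig's. It starts 10 to 18 mm short of the end stop, towards the latch. Home: its end touches the stop's face, its origin 28 mm from point end_stop. It slides with 1 to 3 N.
- leaf (a joint): Leaf angle, rad: 0 = shut, level on the rails; pi/2 = upright; 1.75 to 2.05 at the start = leaning back beyond the hinge; stops at 2.1. Aluminium plate 72 mm wide, 10 thick, 120 long from the hinge line, then a 26 mm wide nose to 136 mm; its mid-plane passes through the hinge line. Snug hinge: it stays where left, moves with up to 4 N at 100 mm. Its back when open is its top when shut.
- leaf_hinge (a point): Middle of the leaf's hinge line, which is parallel to the jig's y axis, at x = -72 in the jig's frame, 35 mm above the bench; axes as the jig's. The shut leaf lies 30 to 40 mm above the bench; on its top face two round steel bushings and their screws stand up to 4 mm proud, 24 to 80 mm from the hinge line, within 19 mm of the centre line.
- leaf_nose (a point): Middle of the end of the leaf's nose, 136 mm from the hinge line, at mid-thickness; it moves with the leaf. Its x axis runs from hinge to nose.
- latch (a joint): Angle of the latch lever, rad: 0 = upright with its hook over the nose of the shut leaf (latched, at its stop); 0.7 to 1.1 at the start = swung out and down, away from the jig; stops at 1.35. It stays where it is left and takes about 1 N at its tab to move.
- latch_pivot (a point): The latch's pivot, at x = 70 in the jig's frame, 16 mm above the bench; its axis is parallel to the jig's y. Axes as the jig's. A fork 26 mm tall stands round it (x = 58 to 80, y = -16 to +16).
- latch_tab (a point): Middle of the end edge of the steel thumb tab that forms the end of the latch lever, 70 mm from the pivot (latched, 86 mm above the bench). The tab is 34 mm wide (along the jig's y), 24 mm long and 8 mm thick; the lever under it is 16 mm wide. z axis along the lever away from the pivot, x axis out of the tab's outer face (away from the jig when latched).
- spare: Bystander: a second brass blank, 56 x 48 x 12 mm, flat on the bench beside the jig. Origin at the centre of its underside.
- brush: Bystander: a chip brush about 170 mm long lying beside the jig, under 35 mm tall. Origin near its middle on the underside.
- dish: Bystander: a round steel dish, 76 mm across, 28 mm tall, beyond the latch end of the jig, to one side. Origin at the centre of its underside.
- tap_wrench: Bystander: a tap wrench, a 160 mm bar with a tap pointing sideways, 22 mm tall, lying on the bench. Origin under the middle of its bar.
- caliper: Bystander: a caliper, 225 mm long, 15 mm tall, lying on the bench. Origin under its middle.
- oil_bottle: Bystander: a white bottle 52 mm across, 135 mm tall, standing. Origin at the centre of its underside.
- deburrer: Bystander: a deburring tool 150 mm long with a blue handle, about 30 mm tall, lying on the bench. Origin near its middle on the underside.
Things that resemble listed ones, but are neither listed nor needed, are in the scene too. Of the things shaped like the jig, the steel one is meant. Leave any black look-alike of the blank alone.

How it is judged:
On the way, in this order (a step that is already met when the one before it is completed fails the run):
1. the blank is pushed home against the end stop (x of blank in the frame of jig between -0.024 and -0.018 m and z of blank in the frame of jig below 0.0185 m and angle between the x axis of blank and the x axis of jig, either way round below 0.06 rad), for 0.2 s.
2. the leaf is pushed over and fully shut (value of joint leaf below 0.04 rad), for 0.2 s.
3. the latch lever is pushed upright over the leaf's nose (value of joint latch below 0.08 rad), for 0.2 s.
At the end, for the whole second after the job is handed in: The blank lies flat in the channel within 2 mm of the end stop, the leaf is shut within 0.04 rad and the latch upright within 0.08 rad, everything at rest; done in the order blank, leaf, latch (all of step 1 and value of joint leaf below 0.04 rad and value of joint latch below 0.08 rad and linear speed of blank below 0.01 m/s); the robot touches nothing.
It fails at once if the blank is lifted more than 8 mm off the channel floor (z of blank in the frame of jig above 0.024 m).
It fails at once if the leaf is slammed shut (it swings faster than 4 rad/s in the last 0.3 rad) (velocity of joint leaf below -4 rad/s and value of joint leaf below 0.3 rad).
It fails at once if a bystander is moved more than 30 mm or the bottle is tipped (distance of any of spare, brush, dish, tap_wrench, caliper, oil_bottle, deburrer from where it was at the start of the episode above 0.03 m or angle between oil_bottle's own z axis and vertical above 0.5 rad).
It also fails if it takes over 54 s, if anything falls off the work surface, if the arm or the gripper's body presses on something with over 40 N, if the wrist force passes 120 N, or if a joint passes its speed limit or range.

## Working session

There is one attempt and no reset: what is moved stays moved. The work goes in short steps, Python scripts to look and compute and a tool call to move; the robot and the scene stay as the last step left them, time stands still between calls to the robot, and variables do not carry over. Pictures are saved under pics/ and viewed, and the job is handed in when it is done.

Besides the shell and the picture viewer there is one more tool, called as a command line: name --argument value ..., lists and objects as JSON in quotes. arm_command: Moves the arm, as the interface text tells. Its arguments: {"type":"object","properties":{"motion":{"type":"array"}},"required":["motion"]}

```bash
mkdir -p pics; ls
cat > h.py <<'E'
import numpy as np,cv2
from workcell import *
from scipy.spatial.transform import Rotation as Ro
def proj(c,X):
    X=np.atleast_2d(X);P=X@np.array(c['R']).T+np.array(c['t']);s=P[:,:2]/P[:,2:];r2=(s**2).sum(1,keepdims=True);s=s*(1+c['k1']*r2)
    K=np.array(c['K']);return np.c_[s[:,0]*K[0,0]+K[0,2],s[:,1]*K[1,1]+K[1,2]]
def cal(n,st=None):
    c=dict(calibration(n))
    if 'hand_eye' in c:
        st=st or observe();T=np.eye(4);T[:3,:3]=Ro.from_rotvec(st['tool_rot']).as_matrix();T[:3,3]=st['eef_pos']
        W=np.linalg.inv(T@np.array(c['hand_eye']));c['R']=W[:3,:3];c['t']=W[:3,3]
    return c
def unproj(c,uv,d):
    uv=np.atleast_2d(np.array(uv,float));K=np.array(c['K'])
    s=cv2.undistortPoints(uv.reshape(-1,1,2),K,np.array([c['k1'],0,0,0.])).reshape(-1,2)
    P=np.c_[s,np.ones(len(s))]*np.reshape(d,(-1,1));return (P-np.array(c['t']))@np.array(c['R'])
def cloud(c,d):
    v,u=np.mgrid[:420,:560];return unproj(c,np.c_[u.ravel(),v.ravel()],d.ravel()).reshape(420,560,3)
E
python3 - <<'E'
from h import *
st=observe();print(st)
for n in ['scene','side','wrist']:
    im,d=get_image(n);cv2.imwrite(f'pics/{n}0.png',im);np.savez(f'pics/{n}0.npz',im=im,d=d)
    c=cal(n,st);print(n,c['k1'],np.array(c['K']).tolist(),-np.array(c['R']).T@c['t'])
E
```

```text
pics
{'clock': 0.0, 'joint_positions': array([-1.36502370e+00,  2.87197228e-01,  1.57818561e+00,  4.19022254e-05,
        1.27860863e+00, -1.49984141e-01]), 'joint_vel': array([ 0.00059216,  0.00042456, -0.00010702,  0.00077865,  0.00041729,
        0.00039427]), 'tau': array([-3.67286266e-04, -4.05983841e+01, -2.92626411e+01, -1.98018056e-04,
        5.88369090e-03,  9.08891735e-06]), 'eef_pos': array([ 0.23502151, -0.63210588,  0.24892143]), 'tool_rot': array([-1.35503518,  0.94445815, -0.94162441]), 'wrist_force': array([-0.44660867, -0.04767775,  0.31814015]), 'ft_torque': array([-0.03759329,  0.02718875, -0.015769  ]), 'grip_width': 0.08493595607650996}
scene 0.01813410083196938 [[400.0090121255888, 0.0, 281.8434070312302], [0.0, 400.0090121255888, 210.39585718771337], [0.0, 0.0, 1.0]] [1.1500046  0.2805404  0.98036145]
side -0.16871199340686627 [[486.2760860260838, 0.0, 275.3238334602296], [0.0, 486.2760860260838, 212.86397533251179], [0.0, 0.0, 1.0]] [-0.24395596 -0.77691857  1.34078544]
wrist -0.028245368962761724 [[358.3742098447745, 0.0, 276.1057789624428], [0.0, 358.3742098447745, 207.64683181960018], [0.0, 0.0, 1.0]] [ 0.30298969 -0.60686906  0.37148185]
```

View pics/scene0.png

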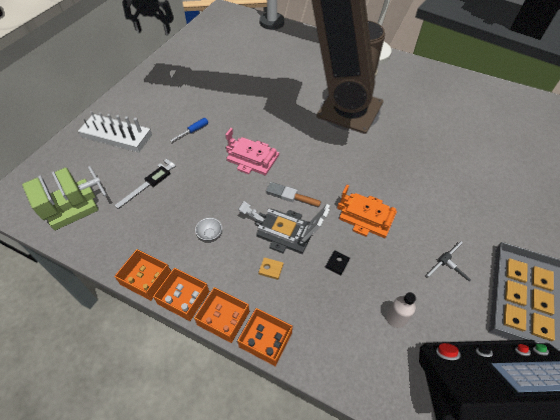

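View pics/side0.png

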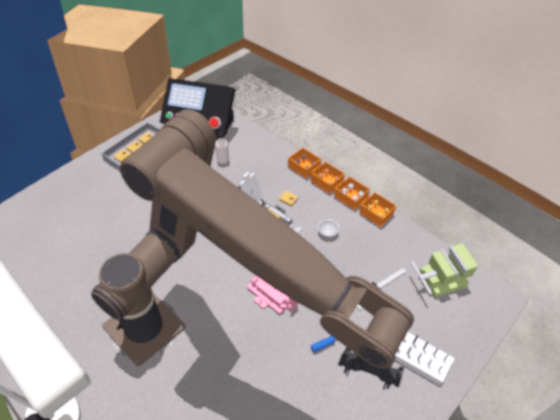

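Run:
```python
from h import *
for n in ['scene','side']:
    get_image(n)
    for k in ['jig','blank','end_stop','leaf_hinge','leaf_nose','latch_pivot','latch_tab','spare','brush','dish','tap_wrench','caliper','oil_bottle','deburrer']:
        r=place_of(k,n);c=cal(n)
        print(n,k,[(np.round(a['location'],3).tolist(),round(float(a['p']),2),proj(c,a['location'])[0].astype(int).tolist()) for a in r[:3]])
print(observe()['clock'])
```

```text
scene jig [([0.584, 0.014, 0.002], 0.94, [281, 229]), ([0.378, -0.208, 0.003], 0.82, [249, 156]), ([0.585, 0.018, 0.019], 0.69, [283, 227])]
scene blank [([0.584, 0.022, 0.018], 0.66, [284, 227]), ([0.606, 0.194, 0.002], 0.63, [336, 261]), ([0.464, 0.454, -0.003], 0.62, [442, 259])]
scene end_stop [([0.583, 0.06, 0.017], 0.77, [296, 232]), ([0.373, -0.158, 0.017], 0.7, [263, 158]), ([0.427, 0.252, 0.017], 0.58, [378, 218])]
scene leaf_hinge [([0.373, -0.14, 0.033], 0.84, [268, 156]), ([0.58, 0.088, 0.035], 0.62, [306, 232]), ([0.431, 0.277, 0.039], 0.58, [388, 218])]
scene leaf_nose [([0.421, 0.144, 0.033], 0.92, [345, 199]), ([0.373, -0.278, 0.037], 0.83, [231, 141])]
scene latch_pivot [([0.589, -0.056, 0.015], 0.97, [259, 219]), ([0.421, 0.137, 0.015], 0.77, [342, 202]), ([0.373, -0.285, 0.017], 0.72, [230, 145])]
scene latch_tab [([0.377, -0.449, -0.003], 0.68, [189, 133]), ([0.426, 0.133, 0.088], 0.57, [344, 188]), ([0.594, -0.117, 0.053], 0.55, [239, 205])]
scene spare [([0.575, 0.128, 0.167], 0.74, [325, 209]), ([0.708, 0.042, -0.004], 0.66, [270, 268]), ([0.591, -0.114, 0.053]
[... 1140 characters left out ...]
, 228]), ([0.378, -0.283, 0.012], 0.63, [293, 303])]
side latch_tab [([0.377, -0.278, 0.088], 0.41, [292, 290]), ([0.592, -0.113, 0.051], 0.4, [298, 229])]
side spare [([0.706, 0.041, 0.001], 0.66, [287, 198]), ([0.596, -0.115, 0.049], 0.38, [299, 229])]
side brush [([0.585, -0.059, 0.015], 0.22, [285, 228])]
side dish [([0.687, -0.165, 0.001], 0.51, [326, 230])]
side tap_wrench []
side caliper [([0.629, -0.434, -0.001], 0.69, [377, 284]), ([0.593, -0.115, 0.049], 0.39, [299, 229]), ([0.588, -0.057, 0.014], 0.27, [285, 227])]
side oil_bottle [([0.689, 0.387, -0.001], 0.84, [222, 158])]
side deburrer [([0.375, -0.452, 0.002], 0.59, [333, 339]), ([0.595, -0.112, 0.047], 0.57, [298, 229])]
1.65
```

Scene view: the candidate jigs are the steel one at (281,229), a pink one at (249,156) and an orange one at (367,213). The candidate blanks are brass in the steel jig at (284,227), the brass spare at (270,268), a black one at (337,262) and the tray at right. I choose the steel jig and its brass blank, and check the choice in a crop with geometry drawn over it.

Run:
```python
from h import *
z=np.load('pics/scene0.npz');im,d=z['im'],z['d'];c=cal('scene')
h=np.array([.580,.0865]);p=np.array([.5865,-.0555]);u=(p-h)/np.linalg.norm(p-h);v=np.array([-u[1],u[0]])
o=(h+p)/2+u*1e-3  # x=0 
yaw=np.arctan2(u[1],u[0]);print(o,yaw)
def W(x,y,z):q=o+u*x+v*y;return [q[0],q[1],z]
big=cv2.resize(im[170:290,210:350],None,fx=5,fy=5,interpolation=cv2.INTER_CUBIC)
cv2.imwrite('pics/crop0.png',big)
ov=big.copy()
def line(a,b,col):
    q=(proj(c,[a,b])-[210,170]+.5)*5;cv2.line(ov,tuple(q[0].astype(int).tolist()),tuple(q[1].astype(int).tolist()),col,1)
def box(x0,x1,y0,y1,z,col):
    P=[W(x0,y0,z),W(x1,y0,z),W(x1,y1,z),W(x0,y1,z)]
    for i in range(4):line(P[i],P[(i+1)%4],col)
box(-.05,.06,.026,.036,.03,(0,255,0));box(-.05,.06,-.036,-.026,.03,(0,255,0));box(-.084,.06,-.05,.05,.016,(255,0,0))
cv2.imwrite('pics/crop1.png',ov)
st=observe();print(Ro.from_rotvec(st['tool_rot']).as_matrix().round(3))
```

```text
[0.58329573 0.01450105] -1.5250536095946938
[[ 0.348 -0.     0.937]
 [-0.937  0.     0.348]
 [-0.    -1.    -0.   ]]
```

View pics/crop1.png

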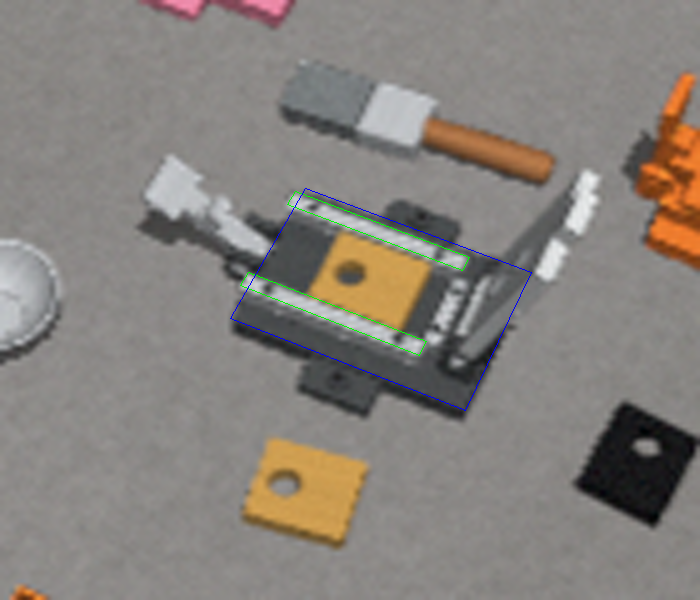

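```bash
cat >> h.py <<'E'
def plan(target,yaw=None,tilt=None,step=48,st=None):
    """suggest rows to target TCP with tool y straight down, tool x at world yaw (rad)"""
    st=st or observe();p=np.array(st['eef_pos']);R=Ro.from_rotvec(st['tool_rot'])
    T=Ro.from_matrix(np.array([[np.cos(yaw),np.sin(yaw),0],[0,0,-1],[-np.sin(yaw),np.cos(yaw),0]]).T)
    if tilt is not None:T=Ro.from_rotvec(tilt)*T
    rv=(R.inv()*T).as_rotvec(degrees=True);dp=np.array(target)-p
    n=int(max(np.ceil(np.linalg.norm(dp)*1000/step),np.ceil(np.linalg.norm(rv)/8)))
    print('dist',np.linalg.norm(dp).round(4),'turn',rv.round(2),'rows',n,'now',p.round(4))
    for i in range(n):
        Ri=R*Ro.from_rotvec(rv*i/n,degrees=True)
        print([*(Ri.inv().apply(dp/n)*1000).round(1),*(rv/n).round(2)])
U=None
E
python3 - <<'E'
from h import *
c=calibration('wrist');print(np.array(c['hand_eye']).round(3))
plan([.555,-.02,.30],-1.525)
E
```

```text
[[ 1.     0.001  0.001 -0.   ]
 [-0.    -0.285  0.959 -0.123]
 [ 0.001 -0.959 -0.285  0.073]
 [ 0.     0.     0.     1.   ]]
dist 0.6929 turn [ 0.   17.76 -0.  ] rows 15 now [ 0.2352 -0.6327  0.2503]
[np.float64(-30.9), np.float64(-3.3), np.float64(34.2), np.float64(0.0), np.float64(1.18), np.float64(-0.0)]
[np.float64(-31.6), np.float64(-3.3), np.float64(33.6), np.float64(0.0), np.float64(1.18), np.float64(-0.0)]
[np.float64(-32.2), np.float64(-3.3), np.float64(32.9), np.float64(0.0), np.float64(1.18), np.float64(-0.0)]
[np.float64(-32.9), np.float64(-3.3), np.float64(32.2), np.float64(0.0), np.float64(1.18), np.float64(-0.0)]
[np.float64(-33.6), np.float64(-3.3), np.float64(31.6), np.float64(0.0), np.float64(1.18), np.float64(-0.0)]
[np.float64(-34.2), np.float64(-3.3), np.float64(30.9), np.float64(0.0), np.float64(1.18), np.float64(-0.0)]
[np.float64(-34.9), np.float64(-3.3), np.float64(30.1), np.float64(0.0), np.float64(1.18), np.float64(-0.0)]
[np.float64(-35.5), np.float64(-3.3), np.float64(29.4), np.float64(0.0), np.float64(1.18), np.float64(-0.0)]
[np.float64(-36.1), np.float64(-3.3), np.float64(28.7), np.float64(0.0), np.float64(1.18), np.float64(-0.0)]
[np.float64(-36.7), np.float64(-3.3), np.float64(27.9), np.float64(0.0), np.float64(1.18), np.float64(-0.0)]
[np.float64(-37.2), np.float64(-3.3), np.float64(27.2), np.float64(0.0), np.float64(1.18), np.float64(-0.0)]
[np.float64(-37.8), np.float64(-3.3), np.float64(26.4), np.float64(0.0), np.float64(1.18), np.float64(-0.0)]
[np.float64(-38.3), np.float64(-3.3), np.float64(25.6), np.float64(0.0), np.float64(1.18), np.float64(-0.0)]
[np.float64(-38.8), np.float64(-3.3), np.float64(24.8), np.float64(0.0), np.float64(1.18), np.float64(-0.0)]
[np.float64(-39.3), np.float64(-3.3), np.float64(24.0), np.float64(0.0), np.float64(1.18), np.float64(-0.0)]
```

arm_command --motion '[[[-31,-4,34,0,1.2,0,0],[-32,-4,34,0,1.2,0,0],[-32,-4,33,0,1.2,0,0],[-33,-4,32,0,1.2,0,0],[-34,-4,32,0,1.2,0,0]]]'

```text
clock: 2.15
eef_pos: [0.3424, -0.4262, 0.2687]
tool_rot: [-1.312, 1.033, -1.032]
wrist_force: [1.0, 0.2, -0.8]
grip_width: 0.0124
```

arm_command --motion '[[[-34,-4,31,0,1.2,0,0],[-35,-4,30,0,1.2,0,0],[-36,-4,29,0,1.2,0,0],[-36,-4,29,0,1.2,0,0],[-37,-4,28,0,1.2,0,0]]]'

```text
clock: 2.65
eef_pos: [0.4555, -0.2144, 0.291]
tool_rot: [-1.266, 1.113, -1.119]
wrist_force: [1.2, -0.5, -0.2]
grip_width: -0.0002
```

Run:
```python
from h import *
plan([.555,-.02,.30],-1.525)
```

```text
dist 0.2186 turn [-0.17  4.57  0.15] rows 5 now [ 0.4555 -0.2144  0.291 ]
[np.float64(-36.1), np.float64(-1.8), np.float64(24.6), np.float64(-0.03), np.float64(0.91), np.float64(0.03)]
[np.float64(-36.5), np.float64(-1.8), np.float64(24.0), np.float64(-0.03), np.float64(0.91), np.float64(0.03)]
[np.float64(-36.8), np.float64(-1.8), np.float64(23.5), np.float64(-0.03), np.float64(0.91), np.float64(0.03)]
[np.float64(-37.2), np.float64(-1.8), np.float64(22.9), np.float64(-0.03), np.float64(0.91), np.float64(0.03)]
[np.float64(-37.6), np.float64(-1.8), np.float64(22.3), np.float64(-0.03), np.float64(0.91), np.float64(0.03)]
```

arm_command --motion '[[[-36,-2,25,0,0.9,0,0],[-37,-2,24,0,0.9,0,0],[-37,-2,24,0,0.9,0,0],[-37,-2,23,0,0.9,0,0],[-35,-2,22,0,0.9,0,0]]]'

```text
clock: 3.15
eef_pos: [0.5591, -0.0126, 0.304]
tool_rot: [-1.227, 1.167, -1.184]
wrist_force: [0.2, 0.3, -0.0]
grip_width: 0.0
```

arm_command --motion '[[[0,0,0,0,0,0,0],[0,0,0,0,0,0,0]]]'

```text
clock: 3.35
eef_pos: [0.5605, -0.0077, 0.3044]
tool_rot: [-1.229, 1.161, -1.179]
wrist_force: [-0.0, -0.1, -0.5]
grip_width: 0.0003
```

Run:
```python
from h import *
st=observe();im,d=get_image('wrist');cv2.imwrite('pics/w1.png',im);np.savez('pics/w1.npz',im=im,d=d,p=st['eef_pos'],r=st['tool_rot'])
print(st['eef_pos'],st['tool_rot'],st['joint_positions'].round(2))
c=cal('wrist',st)
for k in ['jig','blank','end_stop','leaf_hinge','leaf_nose','latch_pivot','latch_tab','spare','brush']:
    r=place_of(k,'wrist')
    print(k,[(np.round(a['location'],4).tolist(),round(float(a['p']),2),proj(c,a['location'])[0].astype(int).tolist()) for a in r[:3]])
```

```text
[ 0.56054273 -0.00771455  0.30442841] [-1.22909557  1.16133249 -1.17864461] [-0.19 -0.01  1.81 -0.    1.33  1.33]
jig [([0.4255, 0.2095, 0.0049], 0.79, [101, 262]), ([0.3745, -0.2098, -0.0005], 0.75, [415, 309]), ([0.5832, 0.0151, -0.0038], 0.71, [256, 146])]
blank [([0.6113, 0.1969, 0.0014], 0.69, [100, 114]), ([0.5843, 0.0236, 0.0152], 0.61, [248, 146])]
end_stop [([0.4238, 0.2454, 0.0137], 0.91, [70, 265]), ([0.5835, 0.062, 0.0178], 0.88, [214, 146]), ([0.3711, -0.1632, 0.0196], 0.77, [386, 318])]
leaf_hinge [([0.4272, 0.2795, 0.034], 0.9, [33, 268]), ([0.5856, 0.0891, 0.0368], 0.63, [186, 144])]
leaf_nose [([0.4244, 0.1408, 0.036], 0.97, [146, 277]), ([0.5785, 0.1334, 0.1653], 0.62, [87, 170]), ([0.3704, -0.2733, 0.032], 0.6, [472, 327])]
latch_pivot [([0.5868, -0.0557, 0.0156], 0.95, [318, 148]), ([0.3738, -0.2864, 0.0137], 0.87, [475, 317]), ([0.4232, 0.1358, 0.0146], 0.67, [156, 270])]
latch_tab [([0.4214, 0.1376, 0.0852], 0.72, [133, 300]), ([0.5891, -0.1129, 0.0523], 0.7, [376, 153]), ([0.3748, -0.2818, 0.081], 0.69, [502, 349])]
spare [([0.7094, 0.0453, 0.0034], 0.85, [233, 28])]
brush [([0.4648, -0.0089, 0.0003], 0.78, [272, 241])]
```

View pics/w1.png

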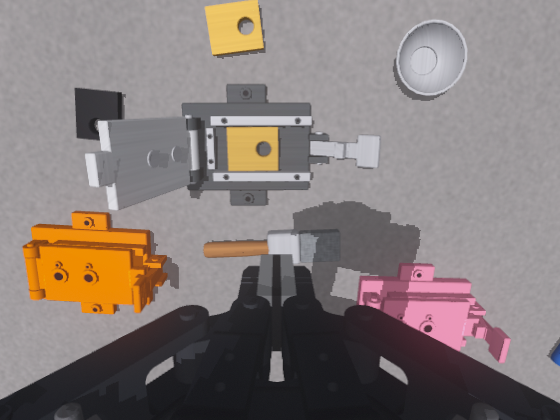

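Wrist view: the steel jig is at (247,146) with the brass blank at (253,148). The leaf leans open to the left, nose near (92,168), and the latch tab is at (368,151), swung out. The brush lies between jig and hand at (275,245). Next I measure the rails and the blank's ends.

Run:
```python
from h import *
z=np.load('pics/w1.npz');im,d=z['im'],z['d'];st=dict(eef_pos=z['p'],tool_rot=z['r']);c=cal('wrist',st)
X=cloud(c,d)
R=Ro.from_rotvec(z['r']).as_matrix();print('tool x yaw',np.arctan2(R[1,0],R[0,0]),R[:,1].round(3))
# rails: bright pixels at height ~.03
g=im.mean(2);box=np.zeros(g.shape,bool);box[110:190,205:318]=1
m=box&(abs(X[...,2]-.03)<.004)&(g>130)
n,l,s,ce=cv2.connectedComponentsWithStats(m.astype(np.uint8))
for i in range(1,n):
    if s[i,4]>150:
        P=X[l==i];r=cv2.minAreaRect((P[:,:2]*1000).astype(np.float32));print('rail',s[i],np.round(r[0],1),np.round(r[1],1),r[2],P[:,2].mean())
hsv=cv2.cvtColor(im,cv2.COLOR_BGR2HSV)
m=box&(hsv[...,1]>110)&(hsv[...,2]>120)&(abs(hsv[...,0].astype(int)-22)<10)
P=X[m];r=cv2.minAreaRect((P[:,:2]*1000).astype(np.float32));print('blank',m.sum(),np.round(r[0],1),np.round(r[1],1),r[2],np.median(P[:,2]))
for nm,bx in [('floor',(285,305,135,165)),('leaf',(110,185,115,205)),('tab',(358,379,136,167))]:
    Q=X[bx[2]:bx[3],bx[0]:bx[1]].reshape(-1,3);print(nm,np.median(Q,0).round(4))
big=cv2.resize(im[90:210,175:395],None,fx=3.6,fy=3.6,interpolation=cv2.INTER_CUBIC);cv2.imwrite('pics/w1c.png',big)
```

```text
tool x yaw -1.5187170381378035 [ 0.01  -0.004 -1.   ]
rail [211 116 101   9 859] [615.5  10.5] [  8.6 109.1] 2.9878523349761963 0.028840485091317283
rail [ 227  127   51   44 1751] [583.6  18.9] [47.8 55.1] 3.0530917644500732 0.027043802612464366
rail [213 172  98   9 825] [553.9   7.4] [  9.9 110. ] 3.078209400177002 0.028822094803158026
blank 2035 [594.6  20.4] [71.3 56.9] 3.1025922298431396 0.026858143107857318
floor [ 0.5842 -0.0287  0.015 ]
leaf [0.5795 0.1103 0.1058]
tab [ 0.5905 -0.1045  0.0488]
```

View pics/w1c.png

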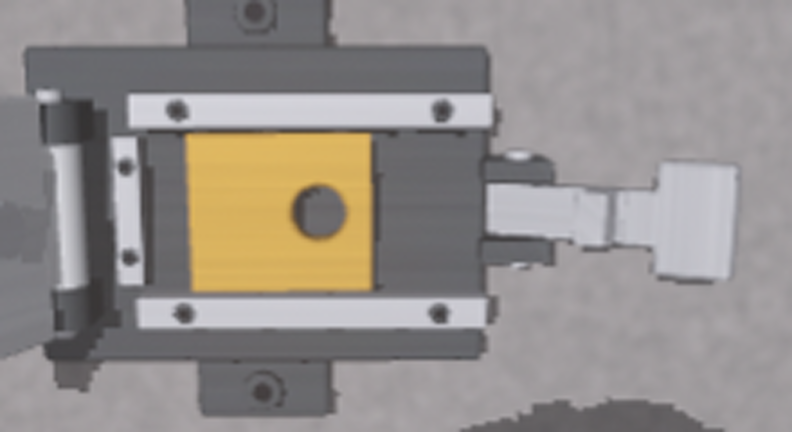

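```bash
cat >> h.py <<'E'
YAW=-1.518;o=np.array([.5844,.0140]);u=np.array([np.cos(YAW),np.sin(YAW)]);v=np.array([-u[1],u[0]])
def W(x,y,z):q=o+u*x+v*y;return np.array([q[0],q[1],z])
def J(p):q=np.array(p)[:2]-o;return np.array([q@u,q@v,p[2]])
E
python3 - <<'E'
from h import *
print(W(.041,0,.04));plan(W(.041,0,.10),YAW)
E
```

```text
[ 0.58656364 -0.02694287  0.04      ]
dist 0.2069 turn [-0.59 -0.24  0.24] rows 5 now [ 0.5603 -0.0092  0.3045]
[np.float64(3.6), np.float64(41.0), np.float64(4.7), np.float64(-0.12), np.float64(-0.05), np.float64(0.05)]
[np.float64(3.7), np.float64(40.9), np.float64(4.7), np.float64(-0.12), np.float64(-0.05), np.float64(0.05)]
[np.float64(3.7), np.float64(40.9), np.float64(4.8), np.float64(-0.12), np.float64(-0.05), np.float64(0.05)]
[np.float64(3.7), np.float64(40.9), np.float64(4.9), np.float64(-0.12), np.float64(-0.05), np.float64(0.05)]
[np.float64(3.8), np.float64(40.9), np.float64(5.0), np.float64(-0.12), np.float64(-0.05), np.float64(0.05)]
```

arm_command --motion '[[[4,41,5,-0.2,0,0.1,0],[4,41,5,-0.2,0,0.1,0],[4,41,5,-0.2,0,0,0],[4,41,5,0,0,0,0],[3,36,5,0,0,0,0]]]'

```text
clock: 4.35
eef_pos: [0.5951, -0.0304, 0.1095]
tool_rot: [-1.22, 1.156, -1.188]
wrist_force: [0.4, 0.7, -0.4]
grip_width: -0.0001
```

arm_command --motion '[[[0,0,0,0,0,0,0],[0,0,0,0,0,0,0]]]'

```text
clock: 4.55
eef_pos: [0.5917, -0.0304, 0.1038]
tool_rot: [-1.225, 1.167, -1.182]
wrist_force: [0.5, -0.5, 0.7]
grip_width: 0.0
```

Run:
```python
from h import *
print(J(observe()['eef_pos']));plan(W(.041,0,.04),YAW,step=25)
```

```text
[0.04467917 0.00492345 0.10382464]
dist 0.0641 turn [-0.55 -0.38  0.17] rows 3 now [ 0.5917 -0.0304  0.1038]
[np.float64(-1.3), np.float64(21.3), np.float64(-1.9), np.float64(-0.18), np.float64(-0.13), np.float64(0.06)]
[np.float64(-1.3), np.float64(21.3), np.float64(-1.8), np.float64(-0.18), np.float64(-0.13), np.float64(0.06)]
[np.float64(-1.2), np.float64(21.3), np.float64(-1.7), np.float64(-0.18), np.float64(-0.13), np.float64(0.06)]
```

arm_command --motion '[[[-2,20,-3,-0.2,-0.1,0,0],[-1,20,-2,-0.2,-0.1,0,0],[0,10,0,0,0,0,0],[0,0,0,0,0,0,0]]]'

```text
clock: 4.95
eef_pos: [0.5928, -0.0288, 0.0631]
tool_rot: [-1.224, 1.156, -1.186]
wrist_force: [0.5, 0.6, -1.1]
grip_width: 0.0
```

Run:
```python
from h import *
st=observe();print(J(st['eef_pos']),st['wrist_force']);plan(W(.041,0,.04),YAW,step=25)
im,d=get_image('wrist');cv2.imwrite('pics/w2.png',im)
```

```text
[0.0431716  0.00613713 0.06313669] [ 0.50707558  0.63175803 -1.1046147 ]
dist 0.024 turn [-1.03 -0.17  0.41] rows 1 now [ 0.5928 -0.0288  0.0631]
[np.float64(-2.3), np.float64(23.0), np.float64(-6.6), np.float64(-1.03), np.float64(-0.17), np.float64(0.41)]
```

View pics/w2.png

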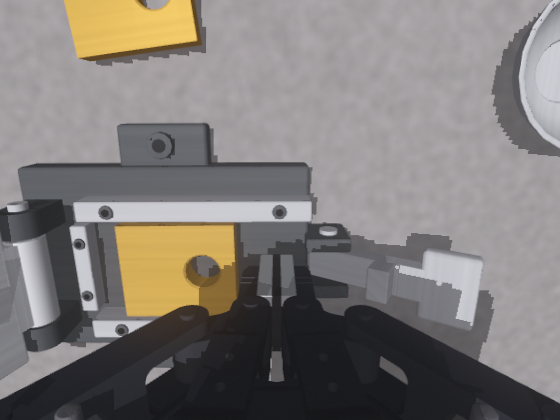

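Wrist view: the closed fingertips (258–295, 255) stand in the free part of the channel, between the blank's end (240) and the fork (307).

arm_command --motion '[[[-2,8,-6,-0.8,0,0.3,0],[-1,8,-2,0,0,0,0],[0,5,0,0,0,0,0],[0,2,0,0,0,0,0]]]'

```text
clock: 5.4
eef_pos: [0.588, -0.0268, 0.0442]
tool_rot: [-1.226, 1.161, -1.181]
wrist_force: [-0.2, -0.5, 0.6]
grip_width: -0.0001
```

Run:
```python
from h import *
st=observe();print(J(st['eef_pos']),st['wrist_force']);plan(W(.041,0,.04),YAW,step=25)
```

```text
[0.04089767 0.00145591 0.04417039] [-0.24501668 -0.45968891  0.58592251]
dist 0.0044 turn [-0.72 -0.17  0.24] rows 1 now [ 0.588  -0.0268  0.0442]
[np.float64(0.1), np.float64(4.2), np.float64(-1.5), np.float64(-0.72), np.float64(-0.17), np.float64(0.24)]
```

arm_command --motion '[[[0,5,-1,-0.6,0,0.2,0],[-4,1,0,0,0,0,0],[-5,0,0,0,0,0,0],[-5,0,0,0,0,0,0]]]'

```text
clock: 5.8
eef_pos: [0.5866, -0.0132, 0.0373]
tool_rot: [-1.233, 1.171, -1.175]
wrist_force: [-0.0, -2.3, -0.0]
grip_width: -0.0001
```

Run:
```python
from h import *
st=observe();print(J(st['eef_pos']),st['wrist_force']);plan(W(.0225,0,.04),YAW,step=25)
```

```text
[0.02728625 0.00071191 0.03729128] [-0.01824423 -2.31529908 -0.0066712 ]
dist 0.0055 turn [-0.06 -0.19  0.1 ] rows 1 now [ 0.5866 -0.0132  0.0373]
[np.float64(-4.8), np.float64(-2.7), np.float64(-0.7), np.float64(-0.06), np.float64(-0.19), np.float64(0.1)]
```

Pushing the blank with about 2.3 N; continuing in small steps.

arm_command --motion '[[[-4,-2,0,0,0,0,0],[-3,0,0,0,0,0,0],[-2,0,0,0,0,0,0]]]'

```text
clock: 6.1
eef_pos: [0.586, -0.0048, 0.0398]
tool_rot: [-1.239, 1.166, -1.175]
wrist_force: [-1.1, -11.8, 0.2]
grip_width: -0.0001
```

Run:
```python
from h import *
st=observe();print(J(st['eef_pos']),st['wrist_force'])
im,d=get_image('wrist');cv2.imwrite('pics/w3.png',im)
print(J(observe()['eef_pos']),[ (J(a['location']),a['p']) for a in place_of('blank','wrist')[:3]])
```

```text
[0.01884806 0.0005942  0.0397869 ] [ -1.10900561 -11.76536229   0.15910615]
[0.01901691 0.00056581 0.0398108 ] [(array([-0.02229044, -0.00112526,  0.0147    ]), 0.8)]
```

View pics/w3.png

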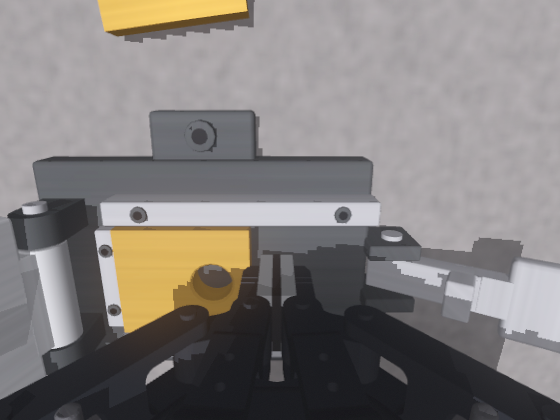

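The blank is home: 11.8 N against the stop, and the picture shows it touching the stop bar at column 113. I dwell briefly, back off, rise, and go over behind the leaf.

arm_command --motion '[[[0,0,0,0,0,0,0],[6,0,0,0,0,0,0],[5,-10,0,0,0,0,0],[0,-40,0,0,0,0,0],[0,-45,0,0,0,0,0]]]'

```text
clock: 6.7
eef_pos: [0.5813, -0.0147, 0.1306]
tool_rot: [-1.245, 1.182, -1.164]
wrist_force: [1.2, -0.9, -0.0]
grip_width: 0.0
```

arm_command --motion '[[[0,-45,0,0,0,0,0],[0,-45,0,0,0,0,0],[0,-30,0,0,0,0,0],[-20,0,0,0,0,0,0]]]'

```text
clock: 7.1
eef_pos: [0.5848, 0.0042, 0.2672]
tool_rot: [-1.233, 1.172, -1.174]
wrist_force: [0.9, 0.3, 0.5]
grip_width: 0.0002
```

Run:
```python
from h import *
st=observe();print(J(st['eef_pos']),st['wrist_force'])
im,d=get_image('wrist');cv2.imwrite('pics/w4.png',im);c=cal('wrist',st)
for k in ['blank','leaf_nose','latch_tab']:
  print(k,[ (J(a['location']).round(4),round(float(a['p']),2)) for a in place_of(k,'wrist')[:3]])
plan(W(-.155,0,.25),YAW)
```

```text
[ 9.79587031e-03 -7.89324585e-05  2.67244953e-01] [0.88557668 0.32240667 0.46571291]
blank [(array([-0.1829,  0.0388,  0.0038]), 0.7), (array([-0.0218,  0.0012,  0.0155]), 0.63)]
leaf_nose [(array([-0.1374, -0.154 ,  0.0338]), 0.74), (array([-0.117 , -0.0028,  0.1651]), 0.69), (array([ 0.2745, -0.2245,  0.0307]), 0.61)]
latch_tab [(array([-0.1318, -0.1541,  0.089 ]), 0.76), (array([ 0.127 , -0.0044,  0.054 ]), 0.7), (array([ 0.2857, -0.2266,  0.0829]), 0.69)]
dist 0.1633 turn [ 0.67 -0.02 -0.06] rows 4 now [0.5817 0.0059 0.2594]
[np.float64(-40.7), np.float64(2.4), np.float64(0.8), np.float64(0.17), np.float64(-0.01), np.float64(-0.01)]
[np.float64(-40.7), np.float64(2.4), np.float64(0.8), np.float64(0.17), np.float64(-0.01), np.float64(-0.01)]
[np.float64(-40.7), np.float64(2.4), np.float64(0.8), np.float64(0.17), np.float64(-0.01), np.float64(-0.01)]
[np.float64(-40.7), np.float64(2.4), np.float64(0.8), np.float64(0.17), np.float64(-0.01), np.float64(-0.01)]
```

View pics/w4.png

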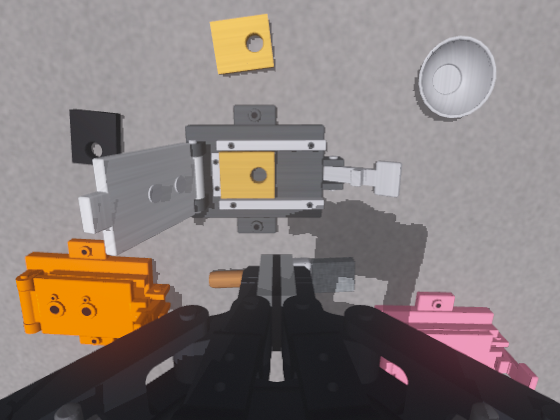

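The blank (220–275, 175) now sits tight against the stop bar, and the network puts it at x = -21.8 mm. The leaf is still open, nose at x = -117, z = 165. Moving over and behind it.

arm_command --motion '[[[-41,2,1,0.2,0,0,0],[-41,2,1,0.2,0,0,0],[-41,2,1,0.2,0,0,0],[-41,2,1,0.2,0,0,0],[-4,0,0,0,0,0,0]]]'

```text
clock: 7.8
eef_pos: [0.5745, 0.1741, 0.2429]
tool_rot: [-1.239, 1.184, -1.171]
wrist_force: [-0.9, -0.8, -0.0]
grip_width: -0.0001
```

arm_command --motion '[[[0,0,0,0,0,0,0]]]'

```text
clock: 7.9
eef_pos: [0.5738, 0.1743, 0.2412]
tool_rot: [-1.242, 1.185, -1.168]
wrist_force: [0.2, -1.0, 0.5]
grip_width: -0.0003
```

Run:
```python
from h import *
st=observe();print(J(st['eef_pos']),st['wrist_force'])
plan(W(-.155,0,.155),YAW,step=40)
```

```text
[-0.1606493  -0.00210174  0.24118463] [ 0.22735426 -1.02444871  0.46494451]
dist 0.0864 turn [ 0.84 -0.35  0.04] rows 3 now [0.5738 0.1743 0.2412]
[np.float64(1.9), np.float64(28.7), np.float64(1.1), np.float64(0.28), np.float64(-0.12), np.float64(0.01)]
[np.float64(1.9), np.float64(28.7), np.float64(1.0), np.float64(0.28), np.float64(-0.12), np.float64(0.01)]
[np.float64(1.9), np.float64(28.7), np.float64(0.8), np.float64(0.28), np.float64(-0.12), np.float64(0.01)]
```

arm_command --motion '[[[0,30,1,0.3,0,0,0],[0,30,1,0.3,0,0,0],[0,28,1,0.3,0,0,0],[0,0,0,0,0,0,0],[10,0,0,0,0,0,0]]]'

```text
clock: 8.4
eef_pos: [0.5769, 0.158, 0.1491]
tool_rot: [-1.232, 1.178, -1.179]
wrist_force: [1.2, -0.5, 1.0]
grip_width: 0.0002
```

arm_command --motion '[[[15,0,0,0,0,0,0],[15,0,0,0,0,0,0],[15,0,0,0,0,0,0]]]'

```text
clock: 8.7
eef_pos: [0.5808, 0.1094, 0.1537]
tool_rot: [-1.227, 1.176, -1.181]
wrist_force: [-1.3, 1.3, -0.1]
grip_width: -0.0001
```

Run:
```python
from h import *
st=observe();print(J(st['eef_pos']),st['wrist_force'])
im,d=get_image('wrist');cv2.imwrite('pics/w5.png',im)
plan(W(-.088,0,.166),YAW,step=20)
```

```text
[-0.09547868  0.00148498  0.15371049] [-1.3275078   1.32019499 -0.08697795]
dist 0.0134 turn [-0.22 -0.71  0.16] rows 1 now [0.5812 0.1072 0.1537]
[np.float64(5.3), np.float64(-12.3), np.float64(-1.7), np.float64(-0.22), np.float64(-0.71), np.float64(0.16)]
```

View pics/w5.png

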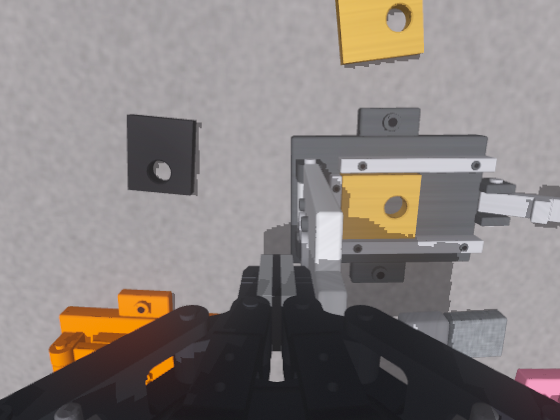

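The leaf has swung up close to upright, edge-on at (325, 240) beside the fingers at (277, 275). I continue along its arc.

arm_command --motion '[[[8,-10,-1,0,-0.5,0,0],[14,1,0,0,0,0,0],[14,2,0,0,0,0,0],[12,3,0,0,0,0,0]]]'

```text
clock: 9.15
eef_pos: [0.5834, 0.0552, 0.1605]
tool_rot: [-1.228, 1.166, -1.178]
wrist_force: [0.0, 1.1, -0.7]
grip_width: 0.0002
```

Run:
```python
from h import *
st=observe();print(J(st['eef_pos']),st['wrist_force'])
im,d=get_image('wrist');cv2.imwrite('pics/w6.png',im)
plan(W(-.009,0,.138),YAW,step=15)
```

```text
[-0.04123778  0.00118424  0.16051398] [ 0.01073692  1.10062662 -0.71642317]
dist 0.0375 turn [-0.39 -0.25  0.22] rows 3 now [0.5833 0.0536 0.1597]
[np.float64(10.2), np.float64(7.3), np.float64(-0.3), np.float64(-0.13), np.float64(-0.08), np.float64(0.07)]
[np.float64(10.2), np.float64(7.3), np.float64(-0.3), np.float64(-0.13), np.float64(-0.08), np.float64(0.07)]
[np.float64(10.2), np.float64(7.3), np.float64(-0.3), np.float64(-0.13), np.float64(-0.08), np.float64(0.07)]
```

View pics/w6.png

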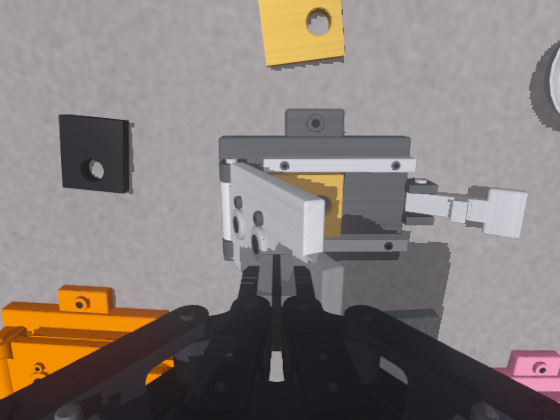

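The leaf is past upright, leaning over the blank with its end edge at (310, 225), and the fingers are behind it. Continuing.

arm_command --motion '[[[11,7,0,-0.2,0,0.1,0],[10,8,0,-0.1,0,0.1,0],[10,9,0,0,0,0,0],[8,10,0,0,0,0,0],[7,12,0,0,0,0,0]]]'

```text
clock: 9.7
eef_pos: [0.5872, 0.0024, 0.1119]
tool_rot: [-1.23, 1.168, -1.177]
wrist_force: [0.3, 0.0, 1.0]
grip_width: -0.0002
```

Run:
```python
from h import *
st=observe();print(J(st['eef_pos']),st['wrist_force'])
plan(W(.018,0,.102),YAW,step=12)
im,d=get_image('wrist');cv2.imwrite('pics/w7.png',im)
```

```text
[0.01170108 0.00220594 0.11191532] [0.3381354  0.04341805 1.0411186 ]
dist 0.012 turn [-0.27 -0.21  0.16] rows 1 now [0.5872 0.0024 0.1119]
[np.float64(6.3), np.float64(9.9), np.float64(-2.2), np.float64(-0.27), np.float64(-0.21), np.float64(0.16)]
```

View pics/w7.png

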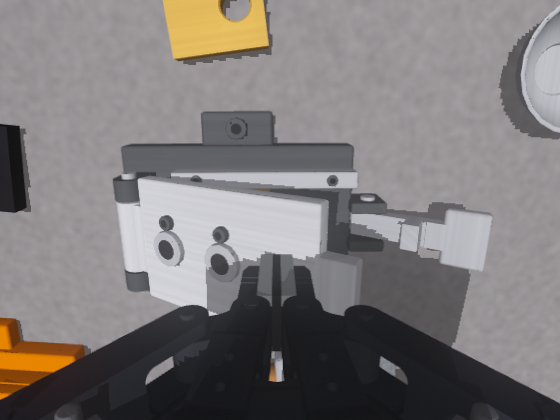

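The leaf is down to about 0.5 rad, and the fingertips (277, 265) are on its back beyond the bushings. I go down slowly from here.

arm_command --motion '[[[5,9,-1,-0.2,0,0.1,0],[4,9,-1,0,0,0,0],[4,9,0,0,0,0,0],[3,9,0,0,0,0,0]]]'

```text
clock: 10.15
eef_pos: [0.584, -0.0148, 0.0694]
tool_rot: [-1.234, 1.176, -1.171]
wrist_force: [-0.0, 1.2, 0.9]
grip_width: 0.0001
```

Run:
```python
from h import *
st=observe();print(J(st['eef_pos']),st['wrist_force'])
plan(W(.03,0,.058),YAW,step=8)
```

```text
[ 0.02877373 -0.00192121  0.06937516] [-0.0079469   1.24487755  0.85021853]
dist 0.0116 turn [ 0.23 -0.24 -0.04] rows 2 now [ 0.584  -0.0148  0.0694]
[np.float64(0.6), np.float64(5.7), np.float64(1.0), np.float64(0.11), np.float64(-0.12), np.float64(-0.02)]
[np.float64(0.6), np.float64(5.7), np.float64(1.0), np.float64(0.11), np.float64(-0.12), np.float64(-0.02)]
```

arm_command --motion '[[[0,6,1,0,0,0,0],[0,5,1,0,0,0,0],[0,3,0,0,0,0,0],[0,3,0,0,0,0,0]]]'

```text
clock: 10.55
eef_pos: [0.585, -0.0151, 0.0589]
tool_rot: [-1.245, 1.184, -1.163]
wrist_force: [-8.8, 0.5, 16.2]
grip_width: 0.0
```

Run:
```python
from h import *
st=observe();print(J(st['eef_pos']),st['wrist_force'])
```

```text
[ 0.02905128 -0.00089601  0.0588806 ] [-8.76882028  0.49656778 16.2063072 ]
```

arm_command --motion '[[[0,0,0,0,0,0,0],[0,0,0,0,0,0,0],[0,-30,0,0.5,0,0,0],[0,-45,0,0.3,0,0,0],[0,-40,0,0,0,0,0]]]'

```text
clock: 11.05
eef_pos: [0.5818, -0.0137, 0.1685]
tool_rot: [-1.244, 1.186, -1.159]
wrist_force: [1.1, -0.4, 0.3]
grip_width: 0.0004
```

arm_command --motion '[[[20,-10,0,0,0,0,0],[20,0,0,0,0,0,0]]]'

```text
clock: 11.25
eef_pos: [0.5876, -0.0529, 0.1854]
tool_rot: [-1.239, 1.173, -1.163]
wrist_force: [0.3, -0.2, -0.3]
grip_width: 0.0003
```

Run:
```python
from h import *
st=observe();print(J(st['eef_pos']),st['wrist_force'])
im,d=get_image('wrist');cv2.imwrite('pics/w8.png',im);c=cal('wrist',st);X=cloud(c,d)
for k in ['leaf_nose','latch_tab','latch_pivot']:
  print(k,[ (J(a['location']).round(4),round(float(a['p']),2)) for a in place_of(k,'wrist')[:3]])
for x in (-.05,.0,.02,.04):
  for y in (.022,.03):
    p=proj(c,W(x,y,.04))[0].round().astype(int);print(x,y,p,J(X[p[1],p[0]]).round(4))
plan(W(.17,0,.16),YAW)
```

```text
[ 0.06697931 -0.00037247  0.18541759] [ 0.27194389 -0.21420182 -0.34254788]
leaf_nose [(array([0.0654, 0.    , 0.037 ]), 0.79), (array([-0.1363, -0.1542,  0.0345]), 0.56), (array([0.0706, 0.0012, 0.0145]), 0.28)]
latch_tab [(array([ 0.1255, -0.0012,  0.0566]), 0.87)]
latch_pivot [(array([ 0.0681, -0.0003,  0.0168]), 0.88), (array([-0.1288, -0.1569,  0.0141]), 0.61)]
-0.05 0.022 [123 169] [-0.05    0.0216  0.0396]
-0.05 0.03 [122 158] [-0.0503  0.0298  0.0386]
0.0 0.022 [188 169] [-0.0007  0.0215  0.0382]
0.0 0.03 [188 158] [-0.0001  0.0299  0.0381]
0.02 0.022 [215 169] [0.0199 0.0215 0.0381]
0.02 0.03 [214 158] [0.0197 0.0301 0.0392]
0.04 0.022 [241 169] [0.04   0.022  0.0402]
0.04 0.03 [241 158] [0.0401 0.0303 0.0397]
dist 0.1059 turn [ 0.67  0.08 -0.24] rows 3 now [ 0.586  -0.0525  0.1822]
[np.float64(34.5), np.float64(7.3), np.float64(0.7), np.float64(0.22), np.float64(0.03), np.float64(-0.08)]
[np.float64(34.5), np.float64(7.3), np.float64(0.7), np.float64(0.22), np.float64(0.03), np.float64(-0.08)]
[np.float64(34.5), np.float64(7.4), np.float64(0.7), np.float64(0.22), np.float64(0.03), np.float64(-0.08)]
```

View pics/w8.png

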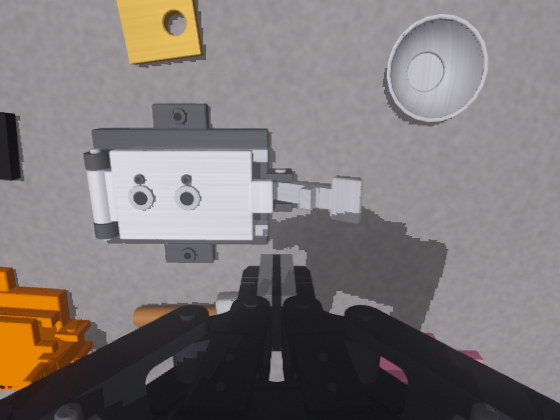

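The leaf lies level on the jig: its top reads 38–40 mm from x = -50 to +40, so it is shut. The tab end is at about x = 127, z = 55. I now go outside it.

arm_command --motion '[[[36,7,1,0.3,0,-0.1,0],[36,7,1,0.2,0,-0.1,0],[34,7,1,0.2,0,0,0],[0,20,0,0,0,0,0],[0,25,0,0,0,0,0]]]'

```text
clock: 11.95
eef_pos: [0.5957, -0.1563, 0.1123]
tool_rot: [-1.234, 1.165, -1.164]
wrist_force: [-0.3, 0.9, -0.2]
grip_width: -0.0003
```

Run:
```python
from h import *
st=observe();print(J(st['eef_pos']),st['wrist_force'])
im,d=get_image('wrist');cv2.imwrite('pics/w9.png',im)
plan(W(.165,0,.05),YAW,step=30)
```

```text
[0.17061787 0.00227301 0.11230506] [-0.29969613  0.89626125 -0.20310808]
dist 0.0569 turn [ 0.37  0.4  -0.37] rows 2 now [ 0.5927 -0.155   0.1067]
[np.float64(-1.9), np.float64(28.4), np.float64(0.5), np.float64(0.18), np.float64(0.2), np.float64(-0.19)]
[np.float64(-2.0), np.float64(28.4), np.float64(0.4), np.float64(0.18), np.float64(0.2), np.float64(-0.19)]
```

View pics/w9.png

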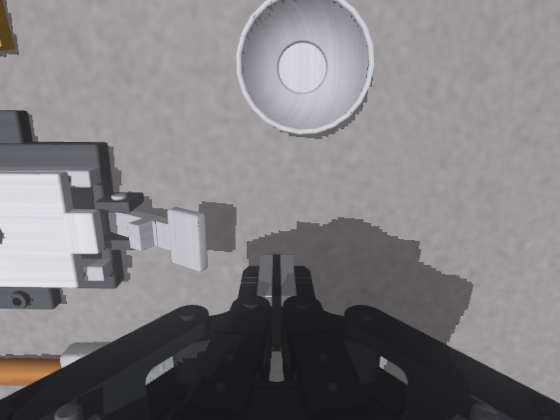

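arm_command --motion '[[[-1,28,0,0.2,0.2,-0.2,0],[-1,26,0,0,0,0,0],[0,4,0,0,0,0,0],[-10,0,0,0,0,0,0],[-15,0,0,0,0,0,0]]]'

```text
clock: 12.5
eef_pos: [0.5899, -0.1282, 0.0463]
tool_rot: [-1.249, 1.166, -1.163]
wrist_force: [-13.3, -37.7, 21.0]
grip_width: 0.0
```

Run:
```python
from h import *
st=observe();print(J(st['eef_pos']),st['wrist_force'])
plan(W(.10,0,.055),YAW,step=12)
```

```text
[ 0.14232499 -0.00198347  0.04631982] [-13.31781016 -37.70845229  21.00581056]
dist 0.0433 turn [0.5  0.61 0.33] rows 4 now [ 0.5899 -0.1282  0.0463]
[np.float64(-10.6), np.float64(-2.2), np.float64(0.6), np.float64(0.13), np.float64(0.15), np.float64(0.08)]
[np.float64(-10.6), np.float64(-2.2), np.float64(0.6), np.float64(0.13), np.float64(0.15), np.float64(0.08)]
[np.float64(-10.6), np.float64(-2.2), np.float64(0.5), np.float64(0.13), np.float64(0.15), np.float64(0.08)]
[np.float64(-10.6), np.float64(-2.2), np.float64(0.5), np.float64(0.13), np.float64(0.15), np.float64(0.08)]
```

Unexpectedly high force (45 N). Backing off to look.

arm_command --motion '[[[8,0,0,0,0,0,0],[8,0,0,0,0,0,0]]]'

```text
clock: 12.7
eef_pos: [0.5935, -0.1435, 0.0516]
tool_rot: [-1.25, 1.156, -1.166]
wrist_force: [0.0, -0.5, 1.0]
grip_width: 0.0002
```

Run:
```python
from h import *
st=observe();print(J(st['eef_pos']),st['wrist_force'])
im,d=get_image('wrist');cv2.imwrite('pics/w10.png',im)
print([ (J(a['location']).round(4),round(float(a['p']),2)) for a in place_of('latch_tab','wrist')[:3]])
for n in ['scene','side']:
    im,d=get_image(n);cv2.imwrite(f'pics/{n}1.png',cv2.resize(im[130:290,200:380],None,fx=3,fy=3))
```

```text
[0.15779247 0.00078804 0.05156566] [ 0.0253503  -0.47390997  1.03762197]
[]
```

View pics/w10.png

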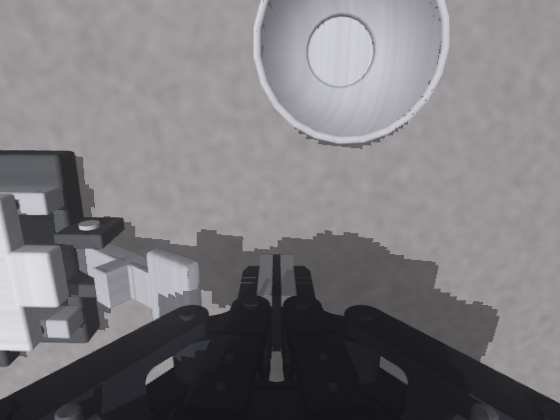

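View pics/scene1.png

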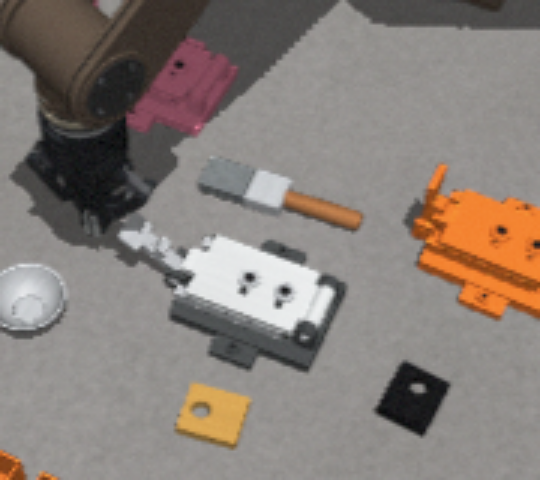

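Seen in w10: the tab (175,285) still lies out, and the vertical finger hits its end edge nearly along the lever, so friction jams it. I'll tilt the tool about 30° so the fingertips point under the tab, then push up along its arc.

arm_command --motion '[[[5,0,0,0,0,7.5,0],[4,0,0,0,0,7.5,0],[3,0,0,0,0,7.5,0],[0,0,0,0,0,7.5,0],[0,0,0,0,0,0,0]]]'

```text
clock: 13.4
eef_pos: [0.5931, -0.1503, 0.0485]
tool_rot: [-0.852, 1.385, -0.749]
wrist_force: [-0.6, -0.7, 0.3]
grip_width: -0.0003
```

```bash
cat >> h.py <<'E'
def rel(x,y,z,tiltdeg=None):
    st=observe();R=Ro.from_rotvec(st['tool_rot']);p=st['eef_pos']
    print('J',(J(p)*1000).round(1),'F',np.round(st['wrist_force'],1),'clk',st['clock'])
    M=R.as_matrix();print('tooly in jig',np.round([M[:2,1]@u,M[:2,1]@v,M[2,1]],3))
    print('to go tool mm',(R.inv().apply(W(x/1e3,y/1e3,z/1e3)-p)*1e3).round(1))
E
python3 - <<'E'
from h import *
rel(160,0,40)
im,d=get_image('wrist');cv2.imwrite('pics/w11.png',im)
print([ (J(a['location']).round(4),round(float(a['p']),2)) for a in place_of('latch_tab','wrist')[:3]])
E
```

```text
J [164.5   0.   48.5] F [-0.6 -0.7  0.3] clk 13.4
tooly in jig [-0.513 -0.013 -0.858]
to go tool mm [0.5 9.6 0.1]
[(array([0.0679, 0.0018, 0.018 ]), 0.63), (array([ 0.1256, -0.0003,  0.0566]), 0.59), (array([ 0.1892,  0.0952, -0.0018]), 0.36)]
```

View pics/w11.png

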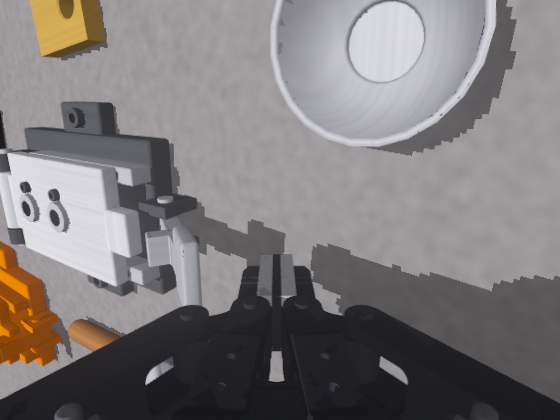

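arm_command --motion '[[[-4,6,0,0,0,0,0],[-7,4,0,0,0,0,0],[-7,2,0,0,0,0,0],[-6,-3,0,0,0,0,0]]]'

```text
clock: 13.9
eef_pos: [0.5911, -0.1182, 0.0542]
tool_rot: [-0.862, 1.378, -0.75]
wrist_force: [0.1, -1.1, -1.1]
grip_width: -0.0
```

Run:
```python
from h import *
rel(137,0,64);im,d=get_image('wrist');cv2.imwrite('pics/w12.png',im)
```

```text
J [132.4  -0.3  54.2] F [ 0.1 -1.1 -1.1] clk 13.9
tooly in jig [-0.506 -0.015 -0.863]
to go tool mm [ -0.9 -10.8   0.2]
```

View pics/w12.png

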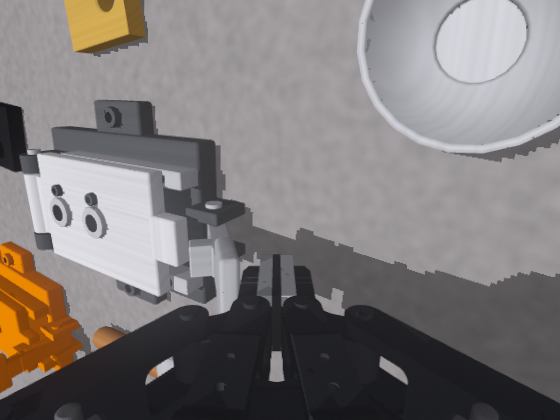

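Contact at about 1.5 N, and the lever moves freely now. Continuing up the arc.

arm_command --motion '[[[-9,-5,0,0,0,0,0],[-9,-5,0,0,0,0,0],[-9,-1,0,0,0,0,0]]]'

```text
clock: 14.25
eef_pos: [0.5902, -0.0988, 0.0808]
tool_rot: [-0.862, 1.376, -0.75]
wrist_force: [0.2, -0.3, -0.7]
grip_width: -0.0003
```

Run:
```python
from h import *
rel(110,0,83);im,d=get_image('wrist');cv2.imwrite('pics/w13.png',im)
print([ (J(a['location']).round(4),round(float(a['p']),2)) for a in place_of('latch_tab','wrist')[:3]])
```

```text
J [113.   -0.2  80.8] F [ 0.2 -0.3 -0.7] clk 14.25
tooly in jig [-0.505 -0.015 -0.863]
to go tool mm [-3.7 -0.4  0.2]
[(array([ 0.0894, -0.0026,  0.0847]), 0.79), (array([ 0.1891,  0.0991, -0.0021]), 0.21)]
```

View pics/w13.png

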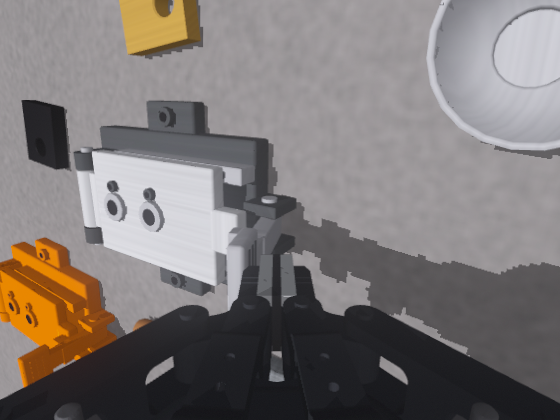

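The tab is at x = 89 mm (about 0.28 rad left). Now pushing mostly level toward the jig.

arm_command --motion '[[[-7,3,0,0,0,0,0],[-6,3,0,0,0,0,0],[-5,2,0,0,0,0,0]]]'

```text
clock: 14.65
eef_pos: [0.5892, -0.0784, 0.084]
tool_rot: [-0.861, 1.374, -0.752]
wrist_force: [0.4, -0.2, -0.6]
grip_width: -0.0001
```

Run:
```python
from h import *
rel(91,0,86)
```

```text
J [92.5 -0.1 84. ] F [ 0.4 -0.2 -0.6] clk 14.65
tooly in jig [-0.504 -0.013 -0.863]
to go tool mm [-2.3 -1.   0.2]
```

arm_command --motion '[[[-3,1,0,0,0,0,0],[-3,1,0,0,0,0,0]]]'

```text
clock: 14.85
eef_pos: [0.5892, -0.0759, 0.0844]
tool_rot: [-0.871, 1.367, -0.762]
wrist_force: [-2.8, -13.2, -0.3]
grip_width: -0.0002
```

Run:
```python
from h import *
rel(91,0,86);im,d=get_image('wrist');cv2.imwrite('pics/w14.png',im)
print([ (J(a['location']).round(4),round(float(a['p']),2)) for a in place_of('latch_tab','wrist')[:3]])
rel(91,0,86)
```

```text
J [90.1  0.  84.4] F [ -2.8 -13.2  -0.3] clk 14.85
tooly in jig [-0.493 -0.012 -0.87 ]
to go tool mm [ 0.  -1.8 -0.1]
[(array([ 0.0681, -0.0018,  0.0876]), 0.91), (array([-0.1324, -0.1573,  0.0869]), 0.56)]
J [90.2 -0.  84.4] F [ -0.9 -10.1  -1.2] clk 14.95
tooly in jig [-0.493 -0.011 -0.87 ]
to go tool mm [-0.1 -1.8  0. ]
```

View pics/w14.png

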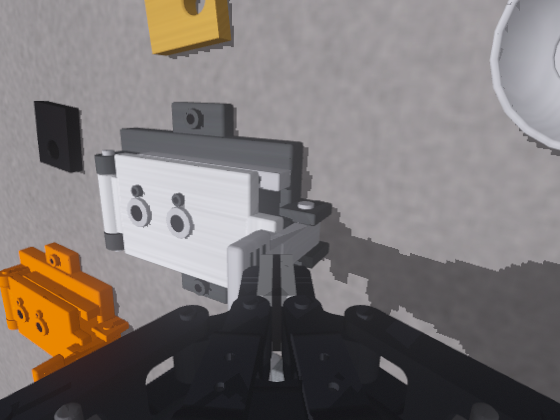

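The latch is at its stop: 13 N, tab at x = 68 mm. I hold briefly, then withdraw outward and up.

arm_command --motion '[[[0,0,0,0,0,0,0],[0,0,0,0,0,0,0],[9,-5,0,0,0,0,0],[17,-10,0,0,0,0,0],[17,-10,0,0,0,0,0]]]'

```text
clock: 15.45
eef_pos: [0.592, -0.126, 0.084]
tool_rot: [-0.872, 1.369, -0.757]
wrist_force: [0.4, -0.0, -0.5]
grip_width: 0.0001
```

arm_command --motion '[[[0,-45,0,0,0,-7,0],[0,-45,0,0,0,-8,0],[0,-45,0,0,0,-8,0],[0,-30,0,0,0,-7,0],[0,0,0,0,0,0,0]]]'

```text
clock: 15.95
eef_pos: [0.5967, -0.1941, 0.2391]
tool_rot: [-1.264, 1.154, -1.17]
wrist_force: [-0.6, 0.3, 0.1]
grip_width: -0.0001
```

Run:
```python
from h import *
rel(100,0,250);st=observe();im,d=get_image('wrist');cv2.imwrite('pics/w15.png',im);c=cal('wrist',st);X=cloud(c,d)
for k in ['leaf_nose','latch_tab']:
  print(k,[ (J(a['location']).round(4),round(float(a['p']),2)) for a in place_of(k,'wrist')[:3]])
for x in (-.05,.0,.04):
    p=proj(c,W(x,.028,.04))[0].round().astype(int);print(x,p,J(X[p[1],p[0]]).round(4) if 0<=p[0]<560 else '')
im,d=get_image('scene');cv2.imwrite('pics/scene2.png',cv2.resize(im[130:290,180:380],None,fx=4,fy=3.7,interpolation=cv2.INTER_CUBIC))
for k in ['leaf_nose','latch_tab','jig','spare','brush','dish']:
  print(k,[ (a['location'].round(3) if hasattr(a['location'],'round') else a['location'],J(a['location']).round(4),round(float(a['p']),2)) for a in place_of(k,'scene')[:2]])
```

```text
J [208.5   1.3 239.1] F [-0.6  0.3  0.1] clk 15.95
tooly in jig [ 0.022 -0.009 -1.   ]
to go tool mm [-108.2  -13.3    0.4]
leaf_nose [(array([ 0.0664, -0.0045,  0.0386]), 0.69)]
latch_tab [(array([ 0.0698, -0.0003,  0.0877]), 0.96), (array([ 0.0628, -0.0008,  0.0373]), 0.67), (array([0.0656, 0.0023, 0.0158]), 0.35)]
-0.05 [-17 149] 
0.0 [ 38 150] [-0.0013  0.0275  0.0379]
0.04 [ 83 150] [0.0399 0.028  0.039 ]
leaf_nose [([0.5832, -0.0515, 0.0381], array([ 0.0653, -0.0047,  0.0381]), 0.76), ([0.374, -0.275, 0.0367], array([ 0.2775, -0.2254,  0.0367]), 0.71)]
latch_tab [([0.5881, -0.0564, 0.0861], array([ 0.0705, -0.    ,  0.0861]), 0.65), ([0.4256, 0.1334, 0.089], array([-0.1276, -0.1523,  0.089 ]), 0.5)]
jig [([0.4242, 0.211, 0.001], array([-0.2052, -0.1496,  0.001 ]), 0.9), ([0.584, 0.0143, 0.0027], array([-0.0003, -0.0004,  0.0027]), 0.82)]
spare [([0.7088, 0.0406, -0.0039], array([-0.02  ,  0.1256, -0.0039]), 0.56)]
brush [([0.4588, -0.0101, -0.0005], array([ 0.0174, -0.1267, -0.0005]), 0.82)]
dish [([0.6929, -0.1647, 0.0], array([0.1842, 0.0989, 0.    ]), 0.69)]
```

View pics/w15.png

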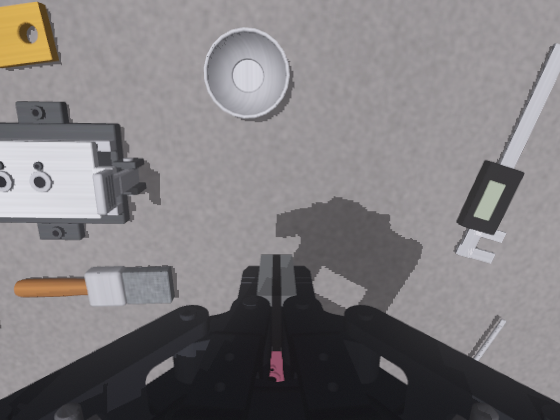

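View pics/scene2.png

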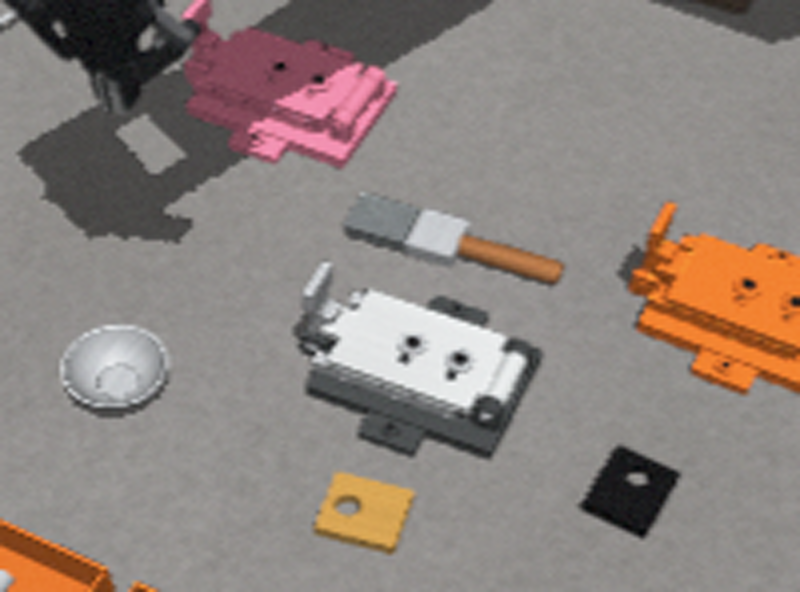

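The leaf lies flat, the latch stands upright with its hook over the nose (tab end at x = 70, z = 86–88 mm), the bystanders are in place, and the arm is clear. Handing in.

```bash
python3 -c "
from workcell import *
print(sign_off())"
```

```text
the job is handed in; nothing more can be done
None
```

I pushed the blank home, closed the leaf slowly and set the latch upright. I then handed the job in at about 16 s with the arm clear of the jig; the hand-in gave no verdict.

**What the last checks showed:**
- **Blank:** it met the stop at 12 N. The camera network then put its x at -21.8 mm in the jig's frame (the pass range is -24 to -18). The shut leaf now hides it, so I could not look at it again afterwards.
- **Leaf:** its top read 38–40 mm above the bench along its length, which means it is lying shut. It met a firm 16 N when I pressed it down.
- **Latch:** it met its stop at 13 N. After I let go, the tab end read about x 70, z 86–88 mm, so it is upright.
- **Bystanders:** the brush, spare and dish read within about 5 mm of their starting places. I did not re-measure the tap wrench, caliper, bottle and deburrer, but the arm worked well away from them.

**One thing went wrong on the way:** my first latch push, with the finger vertical, jammed on the tab's end edge. The wrist force peaked at about 45 N, below the 120 N limit. This was fingertip contact, as far as the picture showed, so the 40 N limit on the arm and gripper body should not apply. I backed off, tilted the tool 30° and pushed up along the tab's arc, which moved the lever at about 1.5 N.

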